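# Line up the table things by height on the coaster board

### The job

Set the pepper mill, the spice jar, the salt shaker and the tea light upright on the four cork coasters of the dark board, one in the middle of each, in order of height: the tallest on the coaster at the end where the kitchen timer stands, down to the shortest at the honey jar's end. Tip nothing over, and leave the timer and the honey jar where they are.

Things in the scene. Friction and masses are not known exactly. Their poses are not given: they have to be found in the camera images.
- pepper_mill: Turned brown wooden pepper mill, round, standing upright, 150 mm tall: the tallest. At most 58 mm across its foot and body (below 108 mm), at most 50 mm across the head (109 to 139 mm), with a small metal knob on top. Loose, about 0.18 kg. Origin: centre of its underside, z up its axis. Can be gripped across its upper body or head, 85 to 130 mm up.
- spice_jar: Clear glass spice jar with a dark cap and a red and white label, round, standing upright, 105 mm tall and 41 mm across over its whole height. Loose, about 0.11 kg. Origin: centre of its underside, z up its axis.
- salt_shaker: Cream ceramic shaker with a sunflower picture and a black domed cap, round, standing upright, 78 mm tall and at most 45 mm across, a little slimmer towards the top. Loose, about 0.11 kg. Origin: centre of its underside, z up its axis. Grip it 25 to 50 mm up.
- tea_light: Tea light: a low round candle in a pale cup with green wax, 15 mm tall and 38 mm across: the shortest. Loose, about 30 g. Origin: centre of its underside, z up.
- kitchen_timer: Cream boxy wind-up kitchen timer with a round dial on its front, 60 x 62 mm and 62 mm tall. It stands on the worktop in line with the row of coasters, about 110 mm beyond the centre of one end coaster, at the left or the right end; that end is to have the tallest thing. Loose; to be left alone. Origin: centre of its underside.
- honey_jar: Squat round jar with a dark lid, 61 mm across and 82 mm tall. It stands on the worktop beyond the other end of the row, about 110 mm from the centre of the end coaster there. Loose; to be left alone. Origin: centre of its underside.
- coaster_1: Round cork coaster, 76 mm across, 4 mm thick, the right-hand end of the row as the robot sees it (lowest y). The four are alike, 90 mm apart on a dark wooden board (84 x 362 x 12 mm), all fixed. Origin: centre of its underside, 12 mm above the worktop; its top is 16 mm above the worktop. y runs along the row towards coaster_4, x across it, away from the robot.
- coaster_2: Round cork coaster, 76 mm across, 4 mm thick, second from the right. The four are alike, 90 mm apart on a dark wooden board (84 x 362 x 12 mm), all fixed. Origin: centre of its underside, 12 mm above the worktop; its top is 16 mm above the worktop. y runs along the row towards coaster_4, x across it, away from the robot.
- coaster_3: Round cork coaster, 76 mm across, 4 mm thick, third from the right. The four are alike, 90 mm apart on a dark wooden board (84 x 362 x 12 mm), all fixed. Origin: centre of its underside, 12 mm above the worktop; its top is 16 mm above the worktop. y runs along the row towards coaster_4, x across it, away from the robot.
- coaster_4: Round cork coaster, 76 mm across, 4 mm thick, the left-hand end of the row (highest y). The four are alike, 90 mm apart on a dark wooden board (84 x 362 x 12 mm), all fixed. Origin: centre of its underside, 12 mm above the worktop; its top is 16 mm above the worktop. y runs along the row towards coaster_4, x across it, away from the robot.
There are look-alikes about, which are no part of the job. Leave any turquoise or yellow look-alike of the spice_jar alone.

How it is judged:
By the outcome, as a careful person would: the job done as asked, in the order asked, and still so for the second after the job is handed in, with the robot touching nothing.
It also fails if it takes over 99 s, if anything falls off the work surface, if the arm or the gripper's body presses on something with over 40 N, if the wrist force passes 120 N, or if a joint passes its speed limit or range.

### The arm

A 7-joint arm with a two-finger parallel gripper is mounted at the origin on a cart in front of the work surface, level with it; the furniture and walls round the work are solid. World frame = base frame: x ahead of the robot, y to its left, z up, the work surface at z = 0. Lengths are in m, angles in rad, forces in N, time in s.
With the tool pointing down it reaches from about 0.425 to 0.875 m from the base axis. Payload 4.7 kg.
Tool frame: the origin (TCP) lies on the mounting face of the last link; the fingertips stand 182 mm ahead of it and the grasp point (between the pads) lies ahead of it (ctrl.grip_point_offset is the z of the grasp point in the tool frame, in m); z points along the fingers, y is the line along which they close (so a half turn about z gives the same grasp; the last joint's range is limited). The gripper opens to 87 mm and grips with 3 to 60 N. Pads are 19 mm wide; open, the fingers measure 117 mm over their backs; the gripper's body (75 mm by 190 mm) begins 51 mm behind the grasp point.
Start: joints at [1.214, 0.321, -0.07, 1.45, 0.023, 1.371, -0.057], TCP at [0.236, -0.606, 0.405] pointing down, gripper open.
Joint ranges: [-2.86, 2.86], [-0.3, 2.09], [-1.38, 1.24], [0.06, 2.45], [-1.56, 4.7], [0.09, 2.05], [-2.69, 2.69]. Speed limits (rad/s): [2.57, 2.57, 3.14, 3.14, 3.14, 3.14, 3.14].

### API

Orientations are given as a rotation vector (axis times angle).
In Python, from bench import ctrl gives the robot as it stands.
- The arm moves only by the tool inch_along, called after ">>>" as name(argument=value, ...), one argument or row to a line, values as JSON. Schema: {"type":"object","properties":{"increments":{"type":"string"},"squeeze":{"type":"number"},"only":{"type":"string"},"quiet":{"type":"boolean"},"lines":{"type":"string"}},"required":["increments"],"additionalProperties":false}. increments is a string of 1 to 20 rows, parted by semicolons, with the numbers parted by spaces; each row has 5 numbers: dx, dy, dz in units of 20 mm, then a turn about the tool's z in units of 0.05 rad, then the opening from 0.0 (shut) to 1.0 (fully open); each row is the pose to reach, as a shift and turn from the pose commanded when the call began, along the tool's axes at that moment; what a row does not reach only later rows make up. A row lasts 1/10 s, in which the tool goes at most 0.05 m and 0.15 rad, less where a joint would pass 70% of its speed; a pose out of reach is approached as far as the arm can. The fingers move at their own pace and stop on an object; squeeze is the grip in N (left out, the last holds). Time passes only in rows, so rows that do not move let the fingers close. The tool returns the time, the measured TCP pose, the force, the opening and the grip force at its end. only (a regular expression) keeps the lines of the reply that match it, lines (a string "A,B") keeps lines A to B, and quiet returns only ok. Input that does not fit is refused with a message, and nothing moves.
- ctrl.get_state(): the state, without advancing time (a new reading comes with each control period).
- ctrl.get_image(name): name is "side" or "top"; returns (picture, depth): 400x640x3 uint8, red, green, blue; 400x640 float32, m along the optical axis (not along the pixel's ray), 0 where there is no reading.
- ctrl.camera_model(name): a dict with "vertical_fov" (degrees; the focal length in pixels is half the picture's height over the tangent of half this angle, whatever the lens; pixels are square), "cx", "cy" (the principal point, pixels), "rvec" (rotation vector, rad) and "tvec" (3), from world to camera coordinates, as OpenCV has them. Camera axes: x right, y down, z forward; pixel columns grow to the right and rows downward; lengths in m; the calibration is good to about 2 mm. A picture is of the moment at which its call begins. camera_model takes no time and is no camera call.
- ctrl.close_job(): hands the job in; it is judged then, once.
The state is a dict: "time": time; "joint_positions": joint angles; "qd": joint speeds; "joint_torque": joint torques, N m; "position": TCP position; "tool_rot": TCP orientation; "ft_force": force on the tool from outside, world axes, zero at the start; "torque": the same for the moment, N m; "grip_width": opening from 0.0 (shut) to 1.0 (fully open); "grip_force": force on a finger pad.
Only numpy, scipy, OpenCV 4.12 (cv2) and the standard library are available. Lean on these libraries where they do the work, as an engineer would, in place of code of your own. Each camera call takes 0.05 s, during which the arm holds its last target. There are 200 camera calls.

## Working session

There is one attempt and no reset: what is moved stays moved. The work goes in short steps, Python scripts to look and compute and a tool call to move; the robot and the scene stay as the last step left them, time stands still between calls to the robot, and variables do not carry over. Pictures are saved under pics/ and viewed, at most 14 in all, crops included, and the job is handed in when it is done.

```bash
ls; mkdir -p pics; python3 - <<'E'
from bench import ctrl
import cv2,numpy as np
for n in("top","side"):
    p,d=ctrl.get_image(n); np.savez("/tmp/%s0.npz"%n,p=p,d=d); cv2.imwrite("pics/%s0.png"%n,p[:,:,::-1])
    m=ctrl.camera_model(n);print(n,m)
    print(-cv2.Rodrigues(np.array(m['rvec'],float))[0].T@np.array(m['tvec'],float))
s=ctrl.get_state();print(s,ctrl.grip_point_offset)
E
```

```text
pics
top {'vertical_fov': 49.61313809454057, 'cx': 328.44411800706064, 'cy': 206.19697178675997, 'rvec': array([ 2.13170733, -2.17018347,  0.15459201]), 'tvec': array([0.21589311, 0.52598979, 1.10651824])}
[0.3709872  0.21252902 1.16827121]
side {'vertical_fov': 46.521200581139915, 'cx': 323.450414199187, 'cy': 199.77385678768903, 'rvec': array([ 0.73506174, -2.36183946,  1.44069919]), 'tvec': array([0.54560729, 0.09841135, 1.01574173])}
[-0.00710388  1.02099536  0.54462958]
{'time': 0.1, 'joint_positions': array([ 1.21409922,  0.32174402, -0.07007074,  1.45155842,  0.02262762,
        1.37078   , -0.05690499]), 'qd': array([ 9.92777030e-04, -1.61095590e-03,  5.22295653e-04, -2.92361111e-03,
        3.14106100e-06,  2.22537198e-03, -3.90386158e-05]), 'joint_torque': array([-3.08535455e-04, -4.92572093e+01, -4.05341852e-01, -3.13396060e+01,
       -6.39158813e-02,  3.95520532e-02,  1.10549520e-04]), 'position': array([ 0.23542605, -0.60567249,  0.40377094]), 'tool_rot': array([-3.08613147e+00, -5.78835640e-01,  6.83065169e-04]), 'ft_force': array([ 0.74220679,  0.32218545, -0.19129506]), 'torque': array([ 0.04478852,  0.02434591, -0.00424846]), 'grip_force': 0.0, 'grip_width': 0.9966230691624942} 0.1635
```

View pics/top0.png

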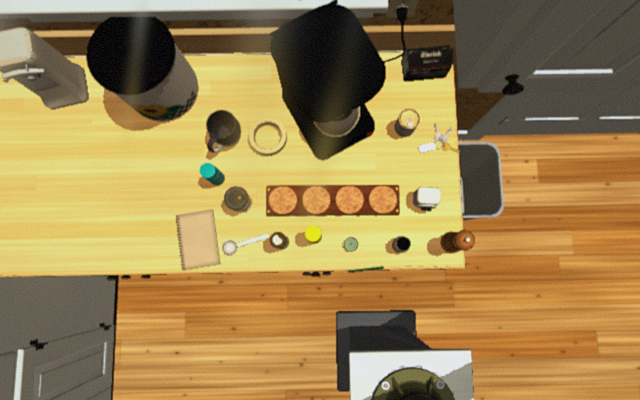

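View pics/side0.png

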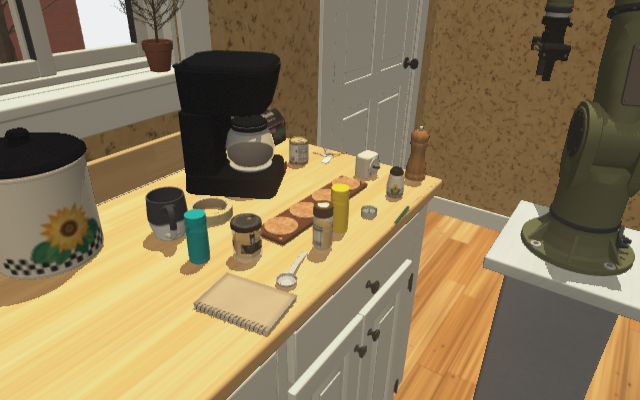

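Top view: timer at (427,198), so the tallest goes on coaster_1, and honey jar at (236,200). Mill is at (460,241), salt (402,243), tea light (350,243), and the probable spice jar at (278,240), with a yellow look-alike at (313,233). I'll look closer at the jar candidates and measure.

```bash
cat > h.py <<'E'
import cv2,numpy as np
from bench import ctrl
def cam(n):
    m=ctrl.camera_model(n);R=cv2.Rodrigues(np.array(m['rvec'],float))[0];t=np.array(m['tvec'],float).ravel()
    return R,t,200/np.tan(np.radians(m['vertical_fov'])/2),m['cx'],m['cy']
def onplane(n,uv,z):
    R,t,f,cx,cy=cam(n);c=-R.T@t
    r=R.T@np.array([(uv[0]-cx)/f,(uv[1]-cy)/f,1]);return c+r*(z-c[2])/r[2]
def cloud(n,d):
    R,t,f,cx,cy=cam(n);v,u=np.mgrid[:400,:640]
    P=np.stack([(u-cx)/f*d,(v-cy)/f*d,d],-1);W=(P-t)@R;W[d<=0]=np.nan;return W
def proj(n,X):
    R,t,f,cx,cy=cam(n);p=R@np.array(X)+t;return p[0]/p[2]*f+cx,p[1]/p[2]*f+cy
E
python3 - <<'E'
from h import *
a=np.load('/tmp/side0.npz');b=np.load('/tmp/top0.npz')
s=cv2.resize(a['p'][130:270,280:440,::-1],None,fx=4.5,fy=4.2,interpolation=2)
cv2.imwrite('pics/sidec.png',s)
t=cv2.resize(b['p'][165:270,220:480,::-1],None,fx=3,fy=3,interpolation=2)
cv2.imwrite('pics/topc.png',t)
W=cloud('top',b['d'])
for nm,(u,v,zmin,zmax) in dict(mill=(460,241,.09,.16),salt=(402,243,.055,.1),tea=(350,243,.01,.03),yel=(313,233,.08,.14),spice=(278,240,.08,.14),timer=(427,198,.045,.09),honey=(236,200,.06,.11),can=(407,122,.02,.2)).items():
    w=W[v-18:v+19,u-18:u+19].reshape(-1,3);k=(w[:,2]>zmin)&(w[:,2]<zmax);w=w[k]
    top=w[w[:,2]>np.percentile(w[:,2],50)-.003] if len(w) else w
    print(nm,len(w),np.round(w.min(0),3),np.round(w.max(0),3),'mid',np.round((w.min(0)+w.max(0))/2,3),'med',np.round(np.median(w,0),3)) if len(w) else print(nm,0)
hsv=cv2.cvtColor(b['p'],cv2.COLOR_RGB2HSV);g=b['p'].astype(int)
roi=b['p'][180:220,262:405]
# coasters: orange-ish bright inside board
m=((roi[:,:,0]>150)).astype(np.uint8)
m[:, :6]=0;m[:,-6:]=0;m[:6]=0;m[-6:]=0
n,l,st,c=cv2.connectedComponentsWithStats(m)
for i in range(1,n):
    if st[i,4]>150:
        x,y,w_,h_=st[i,:4];print('coaster',st[i],np.round(c[i]+[262,180],1),np.round(onplane('top',c[i]+[262,180],.016),4))
E
```

```text
mill 376 [ 0.405 -0.143  0.099] [ 0.454 -0.094  0.152] mid [ 0.429 -0.119  0.125] med [ 0.428 -0.114  0.133]
salt 168 [0.408 0.002 0.055] [0.444 0.036 0.083] mid [0.426 0.019 0.069] med [0.425 0.021 0.074]
tea 25 [0.412 0.132 0.01 ] [0.449 0.167 0.017] mid [0.43  0.149 0.013] med [0.433 0.153 0.011]
yel 214 [0.433 0.229 0.083] [0.472 0.266 0.11 ] mid [0.453 0.247 0.096] med [0.452 0.246 0.104]
spice 222 [0.42  0.314 0.083] [0.459 0.352 0.11 ] mid [0.439 0.333 0.097] med [0.439 0.332 0.104]
timer 447 [ 0.521 -0.085  0.046] [ 0.574 -0.022  0.068] mid [ 0.548 -0.054  0.057] med [ 0.548 -0.052  0.061]
honey 463 [0.519 0.412 0.061] [0.578 0.473 0.087] mid [0.548 0.442 0.074] med [0.548 0.442 0.081]
can 481 [ 0.726 -0.037  0.021] [0.782 0.019 0.076] mid [ 0.754 -0.009  0.048] med [ 0.749 -0.006  0.068]
coaster [  6   6  29  28 645] [282.5 199.5] [0.553  0.3299 0.016 ]
coaster [ 40   6  29  28 646] [315.8 199.3] [0.552  0.2402 0.016 ]
coaster [ 73   6  29  28 635] [349.3 199.2] [0.5508 0.1498 0.016 ]
coaster [107   6  28  27 625] [382.6 198.9] [0.5499 0.06   0.016 ]
```

View pics/sidec.png

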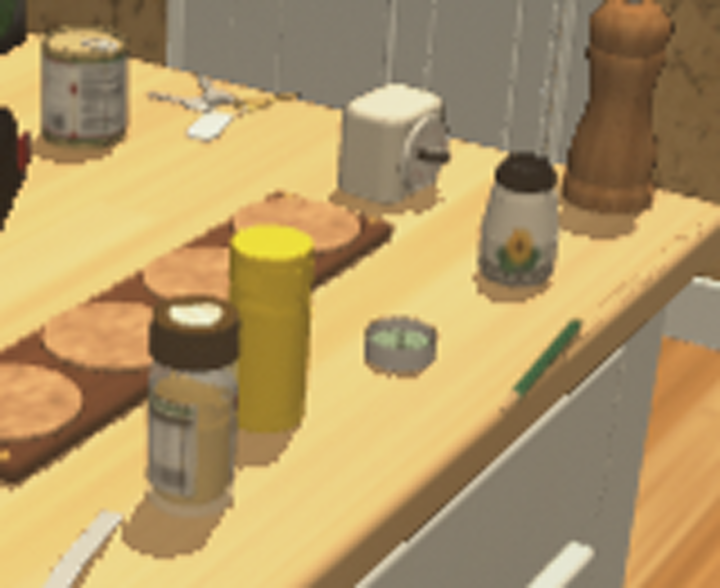

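View pics/topc.png

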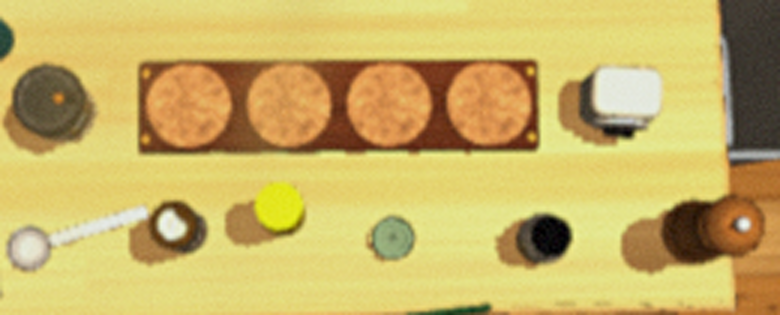

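Confirmed: the spice jar (glass, dark cap) is at top pixel (278,240) beside the yellow one. Shaker, tea light and mill are as read. Next I refine the positions and check clearance to the coffee maker.

```bash
cat >> h.py <<'E'
from scipy.spatial.transform import Rotation as Ro
def delta(x,y,z,heading=np.pi/2):
    """grasp-point target in world -> tool-axis shift and turn from the present pose"""
    s=ctrl.get_state();R=Ro.from_rotvec(s['tool_rot']).as_matrix();p=s['position']
    d=R.T@(np.array([x,y,z+ctrl.grip_point_offset])-p);h=np.arctan2(R[1,0],R[0,0])
    t=(h-heading+np.pi)%(2*np.pi)-np.pi
    print('t',round(s['time'],2),'grip pt',np.round(p+R[:,2]*ctrl.grip_point_offset,4),'shift',np.round(d,4),'turn',round(t,3),'tilt',np.round(R[:,2],3),'w',round(s['grip_width'],3))
E
python3 - <<'E'
from h import *
W=cloud('top',np.load('/tmp/top0.npz')['d']);S=cloud('side',np.load('/tmp/side0.npz')['d'])
for n,C in(('top',W),('side',S)):
    w=C[np.isfinite(C).all(-1)]
    for lo,hi in((.03,.1),(.1,.2),(.2,.4)):
        k=w[(w[:,2]>lo)&(w[:,2]<hi)&(w[:,1]>.0)&(w[:,1]<.4)&(w[:,0]>.6)]
        print(n,lo,hi,len(k),np.round(np.percentile(k[:,0],[.5,2]),3),np.round(k[:,:2].min(0),3))
def circ(C,u,v,r,lo,hi,nm):
    w=C[v-r:v+r,u-r:u+r].reshape(-1,3);w=w[(w[:,2]>lo)&(w[:,2]<hi)]
    if len(w)<5: print(nm,len(w));return
    A=np.c_[2*w[:,:2],np.ones(len(w))];c=np.linalg.lstsq(A,(w[:,:2]**2).sum(1),rcond=None)[0]
    print(nm,len(w),'fit',np.round(c[:2],4),'R',round(np.sqrt(c[2]+c[0]**2+c[1]**2),4),'mean',np.round(w.mean(0),4))
circ(W,460,241,18,.12,.16,'mill head');circ(W,460,241,18,.141,.16,'knob')
circ(W,402,243,18,.06,.1,'salt top');circ(W,278,240,18,.095,.12,'spice top')
circ(S,418,150,14,.01,.08,'mill body side') ;circ(S,418,150,18,.11,.135,'mill head side');circ(S,395,185,14,.01,.05,'salt side');circ(S,322,225,12,.02,.09,'spice side')
circ(S,369,212,9,.012,.025,'tea top side');circ(W,350,243,12,.008,.025,'tea top')
g=np.load('/tmp/top0.npz')['p'];h=cv2.cvtColor(g,cv2.COLOR_RGB2HSV)
m=np.zeros((400,640),bool);m[228:260,335:366]=True;m&=(h[...,0]>40)&(h[...,0]<95)
v,u=np.nonzero(m);print('tea green',len(u),u.mean(),v.mean(),onplane('top',(u.mean(),v.mean()),.012))
delta(.429,-.118,.22)
E
```

```text
top 0.03 0.1 2617 [0.667 0.672] [0.664 0.   ]
top 0.1 0.2 2551 [0.705 0.707] [0.703 0.   ]
top 0.2 0.4 11470 [0.677 0.683] [0.673 0.   ]
side 0.03 0.1 4613 [0.666 0.671] [0.661 0.   ]
side 0.1 0.2 5942 [0.704 0.708] [0.701 0.023]
side 0.2 0.4 14088 [0.676 0.681] [0.672 0.   ]
mill head 343 fit [ 0.429  -0.1177] R 0.0174 mean [ 0.4287 -0.1159  0.1331]
knob 23 fit [ 0.4277 -0.1164] R 0.0054 mean [ 0.4283 -0.118   0.1468]
salt top 153 fit [0.4263 0.0188] R 0.0124 mean [0.4261 0.0195 0.0736]
spice top 209 fit [0.4397 0.3335] R 0.0141 mean [0.4397 0.3334 0.1044]
mill body side 185 fit [ 0.4288 -0.1208] R 0.0196 mean [ 0.4245 -0.1077  0.0615]
mill head side 174 fit [ 0.4264 -0.1173] R 0.0197 mean [ 0.4219 -0.1054  0.1237]
salt side 261 fit [ 0.4437 -0.0312] R 0.0687 mean [0.4203 0.0226 0.0295]
spice side 450 fit [0.4515 0.3122] R 0.0414 mean [0.4308 0.343  0.0632]
tea top side 46 fit [0.4286 0.1479] R 0.0185 mean [0.43   0.1477 0.0142]
tea top 52 fit [0.4307 0.1492] R 0.0153 mean [0.4312 0.1485 0.0106]
tea green 121 350.45454545454544 243.86776859504133 [0.43075089 0.14947858 0.012     ]
t 0.1 grip pt [ 0.2353 -0.6054  0.2403] shift [ 0.3571 -0.3843  0.0209] turn -1.2 tilt [-0.001  0.002 -1.   ] w 0.997
```

The manual's scale: shifts go in units of 20 mm and turns go in units of 0.05 rad. Converting my numbers, -0.384 m is -19.2, 0.357 m is 17.85, -1.2 rad is -24.

>>> inch_along(
  increments="17.85 -19.2 1.05 -24 1;17.85 -19.2 1.05 -24 1;17.85 -19.2 1.05 -24 1;17.85 -19.2 1.05 -24 1;17.85 -19.2 1.05 -24 1;17.85 -19.2 1.05 -24 1;17.85 -19.2 1.05 -24 1;17.85 -19.2 1.05 -24 1;17.85 -19.2 1.05 -24 1;17.85 -19.2 1.05 -24 1;17.85 -19.2 1.05 -24 1;17.85 -19.2 1.05 -24 1;17.85 -19.2 1.05 -24 1;17.85 -19.2 1.05 -24 1;17.85 -19.2 1.05 -24 1",
  squeeze=20,
)

```text
time: 1.6
position: [0.4286, -0.12, 0.3836]
tool_rot: [-2.224, -2.218, 0.0]
ft_force: [-0.3, 0.5, -1.1]
grip_width: 1.002
grip_force: 0.0
```

```bash
python3 -c "
from h import *
delta(.4285,-.118,.115)"
```

```text
t 1.6 grip pt [ 0.4286 -0.12    0.2201] shift [ 2.000e-03 -1.000e-04  1.051e-01] turn -0.003 tilt [-0. -0. -1.] w 1.002
```

To row units: 0.105 m is 5.25, 0.085 m is 4.25.

>>> inch_along(
  increments="0.1 0 2 0 1;0.1 0 4 0 1;0.1 0 5.25 0 1;0.1 0 5.25 0 1;0.1 0 5.25 0 0;0.1 0 5.25 0 0;0.1 0 5.25 0 0;0.1 0 5.25 0 0;0.1 0 5.25 0 0;0.1 0 5.25 0 0;0.1 0 5.25 0 0;0.1 0 5.25 0 0;0.1 0 4.25 0 0;0.1 0 2.25 0 0;0.1 0 0.25 0 0;0.1 0 0.25 0 0;0.1 0 0.25 0 0",
  squeeze=25,
)

```text
time: 3.3
position: [0.429, -0.1165, 0.3788]
tool_rot: [2.221, 2.221, -0.0]
ft_force: [0.0, 0.2, -2.7]
grip_width: 0.541
grip_force: 24.4
```

```bash
python3 - <<'E'
from h import *
p,d=ctrl.get_image('side');cv2.imwrite('pics/s1.png',cv2.resize(p[:,280:640,::-1],None,fx=1.5,fy=1.5))
delta(.55,.06,.237)
E
```

```text
t 3.35 grip pt [ 0.4282 -0.1164  0.2141] shift [ 0.1765  0.1214 -0.023 ] turn 0.0 tilt [-0.002  0.    -1.   ] w 0.543
```

View pics/s1.png

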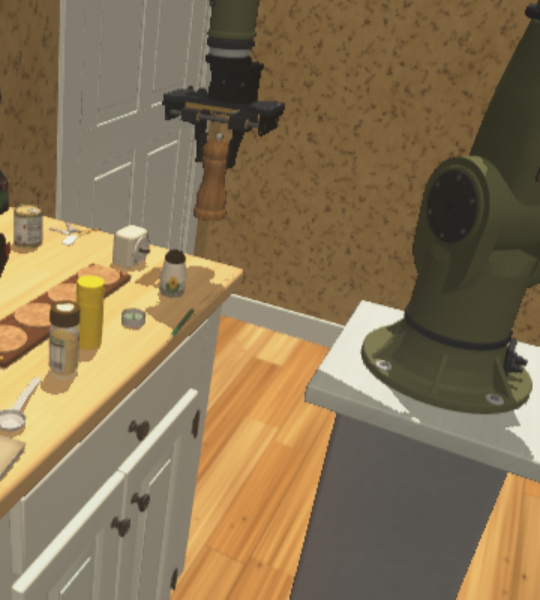

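Mill held (at (212,170) in the crop), gripper's long axis along x. Carrying it over coaster_1.

To row units: 0.115 m is 5.75, 0.1 m is 5.

>>> inch_along(
  increments="1.75 1.25 0 0 0;3.75 2.5 0 0 0;5.5 3.75 0 0 0;7.25 5 0 0 0;8.5 5.75 0 0 0;8.85 6.05 0 0 0;8.85 6.05 0 0 0;8.85 6.05 1.5 0 0;8.85 6.05 2.5 0 0;8.85 6.05 2.5 0 0;8.85 6.05 2.5 0 0",
)

```text
time: 4.45
position: [0.5497, 0.0589, 0.3284]
tool_rot: [-2.223, -2.219, 0.003]
ft_force: [-0.0, -0.2, -0.8]
grip_width: 0.543
grip_force: 24.5
```

```bash
python3 - <<'E'
from h import *
p,d=ctrl.get_image('side');cv2.imwrite('pics/s2.png',cv2.resize(p[60:260,280:480,::-1],None,fx=3,fy=3))
C=cloud('side',d);w=C[np.isfinite(C).all(-1)]
for lo in np.arange(.03,.17,.02):
    k=w[(abs(w[:,0]-.55)<.04)&(abs(w[:,1]-.06)<.04)&(w[:,2]>lo)&(w[:,2]<lo+.02)]
    if len(k)>3:
        print(round(lo,2),len(k),np.round(k[:,:2].min(0),3),np.round(k[:,:2].max(0),3),'mean',np.round(k.mean(0),4))
k=w[(abs(w[:,0]-.55)<.04)&(abs(w[:,1]-.06)<.04)&(w[:,2]>.025)];print(k[:,2].min())
delta(.55,.06,.131)
E
```

```text
0.03 5 [0.525 0.066] [0.568 0.079] mean [0.5404 0.0717 0.0492]
0.05 170 [0.519 0.036] [0.574 0.085] mean [0.5379 0.0698 0.0602]
0.07 146 [0.52  0.044] [0.565 0.082] mean [0.5387 0.071  0.0808]
0.09 151 [0.522 0.042] [0.569 0.082] mean [0.5398 0.0676 0.1   ]
0.11 112 [0.528 0.045] [0.563 0.074] mean [0.5413 0.066  0.1197]
0.13 120 [0.515 0.048] [0.58 0.08] mean [0.5411 0.0688 0.141 ]
0.15 206 [0.514 0.047] [0.581 0.081] mean [0.5428 0.0691 0.1596]
0.17 260 [0.51  0.044] [0.586 0.082] mean [0.5435 0.0659 0.1802]
0.04826020743619487
t 4.5 grip pt [0.5502 0.0593 0.1659] shift [ 0.0006 -0.0002  0.0349] turn -0.002 tilt [ 0.001 -0.001 -1.   ] w 0.54
```

View pics/s2.png

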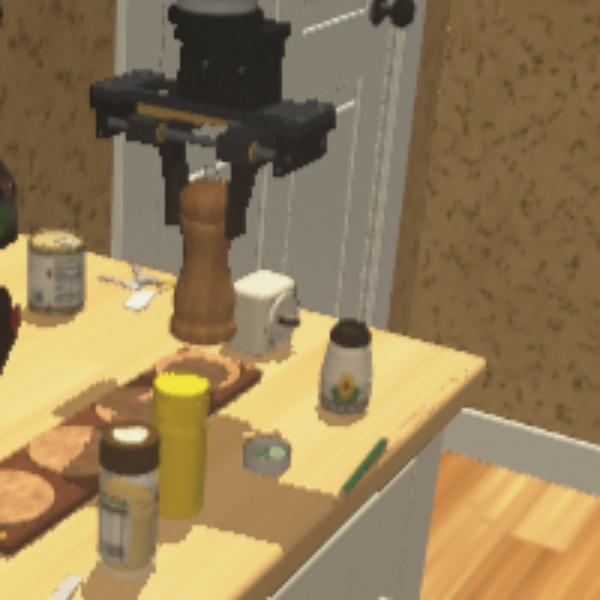

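Mill hangs upright above coaster_1, foot about 34 mm up (image (205,330)). Lowering.

>>> inch_along(
  increments="0.05 0 0.75 0 0;0.05 0 1.25 0 0;0.05 0 1.5 0 0;0.05 0 1.6 0 0;0.05 0 1.65 0 0;0.05 0 1.65 0 0;0.05 0 1.65 0 0",
)

```text
time: 5.2
position: [0.5503, 0.0615, 0.2961]
tool_rot: [2.221, 2.221, 0.001]
ft_force: [0.7, 0.2, -2.1]
grip_width: 0.546
grip_force: 24.5
```

```bash
python3 -c "
from h import *
delta(.55,.06,.131)"
```

```text
t 5.2 grip pt [0.5504 0.0615 0.1326] shift [-0.0015 -0.0003  0.0016] turn 0.0 tilt [ 0.001 -0.    -1.   ] w 0.546
```

>>> inch_along(
  increments="0 0 0.05 0 0;0 0 0.05 0 0;0 0 0.05 0 0",
)

```text
time: 5.5
position: [0.5503, 0.0616, 0.2953]
tool_rot: [2.221, 2.221, 0.001]
ft_force: [-0.8, -0.9, 2.6]
grip_width: 0.542
grip_force: 24.5
```

>>> inch_along(
  increments="0 0 0.05 0 0;0 0 0.05 0 0;0 0 0.05 0 0",
)

```text
time: 5.8
position: [0.5504, 0.0617, 0.2952]
tool_rot: [2.22, 2.221, 0.001]
ft_force: [-2.3, -0.3, 8.6]
grip_width: 0.541
grip_force: 24.5
```

Contact; release and rise, and look.

>>> inch_along(
  increments="0 0 -0.05 0 0.6;0 0 -0.05 0 0.65;0 0 -0.05 0 0.8;0 0 -0.05 0 1;0 0 -0.05 0 1;0 0 -0.05 0 1;0 0 -1.5 0 1;0 0 -3.5 0 1;0 0 -5.5 0 1;0 0 -5.5 0 1",
)

```text
time: 6.8
position: [0.5516, 0.0624, 0.4095]
tool_rot: [2.216, 2.217, 0.011]
ft_force: [-0.4, 0.1, 0.4]
grip_width: 0.998
grip_force: 0.0
```

```bash
python3 - <<'E'
from h import *
p,d=ctrl.get_image('side')
C=cloud('side',d);w=C[np.isfinite(C).all(-1)]
for lo in np.arange(.03,.17,.02):
    k=w[(abs(w[:,0]-.55)<.04)&(abs(w[:,1]-.06)<.04)&(w[:,2]>lo)&(w[:,2]<lo+.02)]
    if len(k)>3:
        print(round(lo,2),len(k),np.round(k[:,:2].min(0),3),np.round(k[:,:2].max(0),3),'mean',np.round(k.mean(0),4))
delta(.4397,.3334,.2)
E
```

```text
0.03 144 [0.522 0.039] [0.576 0.086] mean [0.5404 0.073  0.0395]
0.05 156 [0.521 0.045] [0.572 0.085] mean [0.5404 0.0714 0.0595]
0.07 128 [0.527 0.047] [0.566 0.079] mean [0.5412 0.0686 0.0796]
0.09 100 [0.527 0.05 ] [0.566 0.08 ] mean [0.5411 0.0702 0.1005]
0.11 124 [0.525 0.052] [0.57  0.083] mean [0.5396 0.0724 0.1199]
0.13 165 [0.522 0.042] [0.57  0.083] mean [0.5399 0.0716 0.1404]
0.15 75 [0.531 0.046] [0.563 0.08 ] mean [0.5455 0.0624 0.1548]
t 6.85 grip pt [0.5518 0.0619 0.2432] shift [ 0.2714 -0.1114  0.0424] turn 0.0 tilt [ 0.006 -0.    -1.   ] w 1.0
```

>>> inch_along(
  increments="2.25 -0.9 0 0 1;4.5 -1.85 0 0 1;6.75 -2.75 0 0 1;9 -3.7 0 0 1;11.25 -4.6 0 0 1;13.25 -5.4 1 0 1;13.55 -5.55 2.1 0 1;13.55 -5.55 2.1 0 1;13.55 -5.55 2.1 0 1",
)

```text
time: 7.75
position: [0.4394, 0.3315, 0.3608]
tool_rot: [-2.222, -2.221, 0.004]
ft_force: [-0.1, -0.8, 0.5]
grip_width: 1.001
grip_force: 0.0
```

```bash
python3 -c "
from h import *
delta(.4397,.3334,.07)"
```

```text
t 7.75 grip pt [0.4391 0.3312 0.1973] shift [0.0021 0.0005 0.1273] turn -0.0 tilt [-0.002 -0.002 -1.   ] w 1.001
```

To row units: 0.127 m is 6.35, 0.11 m is 5.5.

>>> inch_along(
  increments="0.1 0 2 0 1;0.1 0 4 0 1;0.1 0 5.5 0 1;0.1 0 6.35 0 1;0.1 0 6.35 0 1;0.1 0 6.35 0 0;0.1 0 6.35 0 0;0.1 0 6.35 0 0;0.1 0 6.35 0 0;0.1 0 6.35 0 0;0.1 0 6.35 0 0;0.1 0 6.35 0 0;0.1 0 6.35 0 0;0.1 0 6.35 0 0;0.1 0 5.35 0 0;0.1 0 3.35 0 0;0.1 0 1.35 0 0;0.1 0 -0.15 0 0;0.1 0 -0.15 0 0;0.1 0 -0.15 0 0",
  squeeze=25,
)

```text
time: 9.75
position: [0.439, 0.3343, 0.3646]
tool_rot: [2.221, 2.221, 0.0]
ft_force: [0.6, -0.2, -1.7]
grip_width: 0.463
grip_force: 25.0
```

```bash
python3 - <<'E'
from h import *
p,d=ctrl.get_image('side');cv2.imwrite('pics/s3.png',cv2.resize(p[20:270,230:450,::-1],None,fx=2.4,fy=2.4))
delta(.551,.15,.2)
E
```

```text
t 9.8 grip pt [0.4386 0.3337 0.2001] shift [-0.1839  0.1122  0.0002] turn -0.0 tilt [-0.001 -0.001 -1.   ] w 0.463
```

View pics/s3.png

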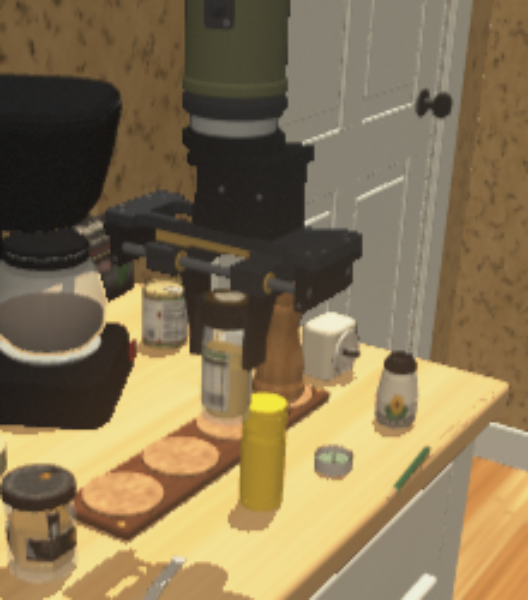

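Jar held, upright (crop (228,360)). To coaster_2.

To row units: 0.06 m is 3, -0.184 m is -9.2.

>>> inch_along(
  increments="-2 1.2 0 0 0;-4 2.45 0 0 0;-6 3.65 0 0 0;-8 4.9 0 0 0;-9 5.5 0 0 0;-9.2 5.6 0 0 0;-9.2 5.6 0 0 0;-9.2 5.6 0 0 0;-9.2 5.6 1.5 0 0;-9.2 5.6 3 0 0;-9.2 5.6 4 0 0;-9.2 5.6 4.5 0 0;-9.2 5.6 4.5 0 0;-9.2 5.6 4.5 0 0",
)

```text
time: 11.2
position: [0.5511, 0.1515, 0.2756]
tool_rot: [2.219, 2.223, 0.002]
ft_force: [-0.7, -0.7, -0.6]
grip_width: 0.461
grip_force: 25.0
```

```bash
python3 - <<'E'
from h import *
p,d=ctrl.get_image('side')
C=cloud('side',d);w=C[np.isfinite(C).all(-1)]
k=w[(abs(w[:,0]-.551)<.035)&(abs(w[:,1]-.15)<.03)&(w[:,2]>.022)&(w[:,2]<.09)];print(len(k),k.min(0),k.max(0),k.mean(0))
delta(.551,.15,.086)
E
```

```text
288 [0.52845377 0.14031961 0.0410758 ] [0.56630287 0.17268692 0.08975424] [0.54240471 0.16347871 0.06699531]
t 11.25 grip pt [0.5517 0.1514 0.1125] shift [-0.0013 -0.0004  0.0265] turn 0.001 tilt [ 0.002  0.    -1.   ] w 0.461
```

>>> inch_along(
  increments="-0.05 0.05 0.6 0 0;-0.05 0.05 1 0 0;-0.05 0.05 1.15 0 0;-0.05 0.05 1.2 0 0;-0.05 0.05 1.2 0 0;-0.05 0.05 1.2 0 0",
)

```text
time: 11.85
position: [0.5521, 0.1494, 0.2507]
tool_rot: [2.221, 2.221, -0.0]
ft_force: [-0.3, -0.8, 0.5]
grip_width: 0.462
grip_force: 25.0
```

>>> inch_along(
  increments="0 0 0.05 0 0;0 0 0.05 0 0;0 0 0.05 0 0",
)

```text
time: 12.15
position: [0.5522, 0.1495, 0.2507]
tool_rot: [2.221, 2.221, -0.001]
ft_force: [-3.0, -1.3, 7.6]
grip_width: 0.462
grip_force: 25.0
```

>>> inch_along(
  increments="0 0 0.05 0 0;0 0 0.05 0 0;0 0 0.05 0 0",
)

```text
time: 12.45
position: [0.5522, 0.1497, 0.2507]
tool_rot: [2.221, 2.221, -0.001]
ft_force: [-4.5, -2.5, 13.7]
grip_width: 0.459
grip_force: 25.0
```

To row units: -0.12 m is -6, -0.11 m is -5.5.

>>> inch_along(
  increments="0 0 -0.1 0 0.5;0 0 -0.1 0 0.55;0 0 -0.1 0 0.7;0 0 -0.1 0 1;0 0 -0.1 0 1;0 0 -0.1 0 1;0 0 -1.5 0 1;0 0 -3.5 0 1;0 0 -5.5 0 1;0 0 -6 0 1;0 0 -6 0 1",
)

```text
time: 13.55
position: [0.5525, 0.1498, 0.3705]
tool_rot: [2.22, 2.22, 0.004]
ft_force: [-0.4, -0.1, -0.6]
grip_width: 1.0
grip_force: 0.0
```

```bash
python3 - <<'E'
from h import *
p,d=ctrl.get_image('side')
C=cloud('side',d);w=C[np.isfinite(C).all(-1)]
for lo,hi in((.03,.05),(.09,.11)):
    k=w[(abs(w[:,0]-.551)<.035)&(abs(w[:,1]-.15)<.03)&(w[:,2]>lo)&(w[:,2]<hi)];print(len(k),k.min(0),k.max(0),k.mean(0))
delta(.427,.019,.2)
E
```

```text
99 [0.53194713 0.15298798 0.03040062] [0.56847788 0.17051855 0.04993043] [0.5464525  0.16371609 0.04033676]
128 [0.52930058 0.14037518 0.09000889] [0.5648535  0.1697046  0.10992439] [0.54291737 0.15996219 0.099894  ]
t 13.6 grip pt [0.5522 0.1492 0.2051] shift [-0.1303 -0.1251  0.0051] turn -0.0 tilt [ 0.001 -0.    -1.   ] w 0.997
```

>>> inch_along(
  increments="0 -1.5 -1.5 0 1;0 -3.75 -1.5 0 1;-1.5 -5.5 -1.5 0 1;-3.5 -6.25 -1.5 0 1;-5.5 -6.25 -0.5 0 1;-6.5 -6.25 0.25 0 1;-6.5 -6.25 0.25 0 1;-6.5 -6.25 0.25 0 1",
)

```text
time: 14.4
position: [0.4266, 0.0195, 0.3624]
tool_rot: [-2.22, -2.218, 0.002]
ft_force: [0.3, 0.6, 0.8]
grip_width: 1.003
grip_force: 0.0
```

```bash
python3 -c "
from h import *
delta(.427,.019,.04)"
```

```text
t 14.4 grip pt [0.4261 0.0197 0.1989] shift [-0.0007  0.0009  0.1589] turn -0.001 tilt [-0.003  0.001 -1.   ] w 1.003
```

To row units: 0.159 m is 7.95, 0.15 m is 7.5.

>>> inch_along(
  increments="0 0 2.25 0 1;0 0 4.5 0 1;0 0 6.5 0 1;0 0 7.5 0 1;0 0 7.95 0 1;0 0 7.95 0 1;0 0 7.95 0 0;0 0 7.95 0 0;0 0 7.95 0 0;0 0 7.95 0 0;0 0 7.95 0 0;0 0 7.95 0 0;0 0 7.95 0 0;0 0 7.95 0 0;0 0 7.95 0 0;0 0 7.95 0 0",
  squeeze=25,
)

```text
time: 16.0
position: [0.4272, 0.0194, 0.2049]
tool_rot: [2.221, 2.221, -0.0]
ft_force: [-0.8, -0.2, 2.4]
grip_width: 0.489
grip_force: 25.0
```

```bash
python3 -c "
from h import *
delta(.427,.019,.04)"
```

```text
t 16.0 grip pt [0.4272 0.0193 0.0414] shift [-0.0004 -0.0002  0.0014] turn 0.0 tilt [ 0. -0. -1.] w 0.489
```

To row units: -0.15 m is -7.5, 0.221 m is 11.05.

>>> inch_along(
  increments="0 0 -1 0 0;0 0 -3 0 0;0 0 -5 0 0;0 0 -7 0 0;0 0 -7.5 0 0;0 0 -7.5 0 0;2 0 -7.5 0 0;4 0 -7.5 0 0;6 0.5 -7.5 0 0;7.75 1.75 -7.5 0 0;9.25 3.25 -7.5 0 0;10.5 5 -7.5 0 0;11.05 6 -7.5 0 0;11.05 6.25 -7.5 0 0;11.05 6.25 -7.5 0 0;11.05 6.25 -7.5 0 0",
)

```text
time: 17.6
position: [0.551, 0.2399, 0.3535]
tool_rot: [-2.221, -2.221, 0.004]
ft_force: [1.0, -0.7, -0.8]
grip_width: 0.489
grip_force: 25.0
```

```bash
python3 - <<'E'
from h import *
p,d=ctrl.get_image('side');cv2.imwrite('pics/s4.png',cv2.resize(p[20:270,230:450,::-1],None,fx=2.4,fy=2.4))
delta(.552,.24,.056)
E
```

```text
t 17.65 grip pt [0.5509 0.2395 0.1906] shift [0.0004 0.0011 0.1346] turn -0.0 tilt [-0.001 -0.002 -1.   ] w 0.487
```

View pics/s4.png

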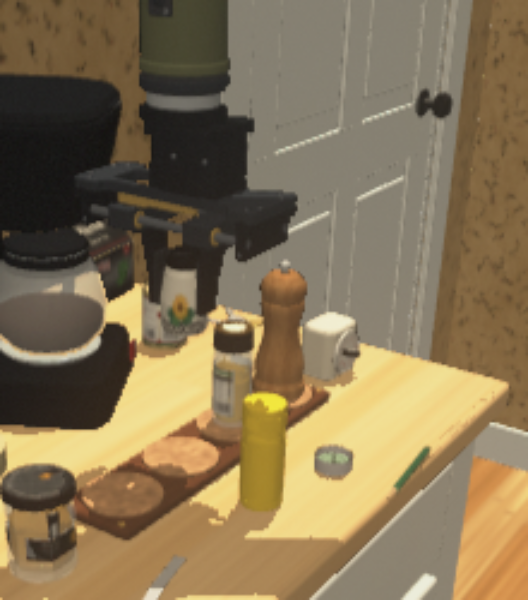

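Salt held. At placing height the gripper body would come near the yellow jar, so I turn 0.7 rad (gripper diagonal, clearing the yellow and spice jars) before lowering.

>>> inch_along(
  increments="0 0.05 0 -2.8 0;0 0.05 0 -5.6 0;0 0.05 0 -8.4 0;0 0.05 0 -11.2 0;0 0.05 0 -14 0;0 0.05 0 -14 0;0 0.05 2 -14 0;0 0.05 4 -14 0;0 0.05 5 -14 0;0 0.05 5.5 -14 0;0 0.05 5.5 -14 0;0 0.05 5.5 -14 0",
)

```text
time: 18.85
position: [0.5534, 0.2407, 0.2461]
tool_rot: [1.326, 2.846, 0.002]
ft_force: [-0.6, 0.4, -0.8]
grip_width: 0.489
grip_force: 25.0
```

```bash
python3 - <<'E'
from h import *
p,d=ctrl.get_image('side')
C=cloud('side',d);w=C[np.isfinite(C).all(-1)]
k=w[(abs(w[:,0]-.552)<.035)&(abs(w[:,1]-.24)<.03)&(w[:,2]>.022)&(w[:,2]<.06)];print(len(k),k.min(0),k.max(0),k.mean(0))
delta(.552,.24,.056,np.pi/2+.7)
E
```

```text
123 [0.53056525 0.22887798 0.04038578] [0.56841461 0.26120994 0.05973704] [0.54397988 0.25062911 0.05136202]
t 18.9 grip pt [0.554  0.2409 0.0829] shift [ 0.0004 -0.0018  0.0269] turn -0.001 tilt [ 0.003  0.001 -1.   ] w 0.486
```

To row units: 0.023 m is 1.15, 0.022 m is 1.1.

>>> inch_along(
  increments="0 -0.05 0.6 0 0;0 -0.05 0.95 0 0;0 -0.05 1.1 0 0;0 -0.05 1.15 0 0;0 -0.05 1.15 0 0;0 -0.05 1.15 0 0",
)

```text
time: 19.5
position: [0.5524, 0.2399, 0.2219]
tool_rot: [1.325, 2.848, 0.0]
ft_force: [-0.8, -0.8, -0.7]
grip_width: 0.492
grip_force: 25.0
```

>>> inch_along(
  increments="0 0 0.05 0 0;0 0 0.05 0 0;0 0 0.05 0 0",
)

```text
time: 19.8
position: [0.5525, 0.2399, 0.221]
tool_rot: [1.325, 2.848, 0.001]
ft_force: [0.3, 0.2, -0.6]
grip_width: 0.491
grip_force: 25.0
```

>>> inch_along(
  increments="0 0 0.05 0 0;0 0 0.05 0 0;0 0 0.05 0 0",
)

```text
time: 20.1
position: [0.5524, 0.2401, 0.2209]
tool_rot: [1.325, 2.848, -0.0]
ft_force: [-1.7, -1.0, 7.1]
grip_width: 0.488
grip_force: 25.0
```

>>> inch_along(
  increments="0 0 -0.05 0 0.52;0 0 -0.05 0 0.57;0 0 -0.05 0 0.7;0 0 -0.05 0 1;0 0 -0.05 0 1;0 0 -0.05 0 1;0 0 -1.5 0 1;0 0 -3.5 0 1;0 0 -5.5 0 1;0 0 -7 0 1;0 0 -7 0 1;0 0 -7 0 1",
)

```text
time: 21.3
position: [0.5523, 0.2398, 0.36]
tool_rot: [1.325, 2.847, 0.0]
ft_force: [0.1, -0.5, -0.7]
grip_width: 0.996
grip_force: 0.0
```

```bash
python3 - <<'E'
from h import *
p,d=ctrl.get_image('side')
C=cloud('side',d);w=C[np.isfinite(C).all(-1)]
for lo,hi in((.03,.05),(.07,.1)):
    k=w[(abs(w[:,0]-.552)<.035)&(abs(w[:,1]-.24)<.03)&(w[:,2]>lo)&(w[:,2]<hi)];print(len(k),k.min(0),k.max(0),k.mean(0))
delta(.43,.149,.2)
E
```

```text
146 [0.52777365 0.22580913 0.03012171] [0.56879276 0.26008656 0.04993795] [0.54199038 0.25050319 0.04036366]
193 [0.53328003 0.22388982 0.07010982] [0.56616667 0.25731258 0.09528507] [0.54663271 0.24490062 0.08374786]
t 21.35 grip pt [0.552  0.2393 0.1954] shift [ 0.0095 -0.1517 -0.0044] turn 0.7 tilt [-0.001 -0.001 -1.   ] w 1.001
```

>>> inch_along(
  increments="0.15 -2 -0.2 2.8 1;0.25 -4 -0.2 5.6 1;0.4 -6 -0.2 8.4 1;0.45 -7.6 -0.2 11.2 1;0.45 -7.6 -0.2 14 1;0.45 -7.6 -0.2 16.8 1;0.45 -7.6 0 19.6 1;0.45 -7.6 0 22.4 1;0.45 -7.6 0 25.2 1;0.45 -7.6 0 28 1;0.45 -7.6 0 28 1;0.45 -7.6 0 28 1",
)

```text
time: 22.55
position: [0.4299, 0.1483, 0.359]
tool_rot: [-2.846, -1.329, 0.002]
ft_force: [0.4, -0.1, -0.4]
grip_width: 0.997
grip_force: 0.0
```

```bash
python3 -c "
from h import *
delta(.4305,.149,.022,np.pi/2-.7)"
```

```text
t 22.55 grip pt [0.4297 0.1483 0.1955] shift [1.100e-03 1.000e-04 1.735e-01] turn 0.003 tilt [-0.001 -0.    -1.   ] w 0.997
```

To row units: 0.165 m is 8.25, 0.169 m is 8.45.

>>> inch_along(
  increments="0.05 0 2.25 0 1;0.05 0 4.5 0 1;0.05 0 6.5 0 1;0.05 0 7.75 0 1;0.05 0 8.25 0 1;0.05 0 8.45 0 1;0.05 0 8.45 0 1;0.05 0 8.45 0 1",
  squeeze=8,
)

```text
time: 23.35
position: [0.4317, 0.1497, 0.192]
tool_rot: [2.847, 1.325, 0.004]
ft_force: [-0.3, 1.1, 0.0]
grip_width: 1.0
grip_force: 0.0
```

```bash
python3 -c "
from h import *
delta(.4305,.149,.022,np.pi/2-.7)"
```

```text
t 23.35 grip pt [0.4322 0.1497 0.0285] shift [-0.0013 -0.0005  0.0065] turn 0.0 tilt [ 0.003 -0.    -1.   ] w 1.0
```

>>> inch_along(
  increments="0 0 0.15 0 1;0 0 0.25 0 1;0 0 0.25 0 1;0 0 0.25 0 0;0 0 0.25 0 0;0 0 0.25 0 0;0 0 0.25 0 0;0 0 0.25 0 0;0 0 0.25 0 0;0 0 0.25 0 0;0 0 0.25 0 0;0 0 0.25 0 0;0 0 0.25 0 0",
  squeeze=10,
)

```text
time: 24.65
position: [0.4309, 0.1495, 0.1857]
tool_rot: [2.848, 1.325, -0.0]
ft_force: [0.5, -0.3, -0.2]
grip_width: 0.423
grip_force: 9.9
```

```bash
python3 -c "
from h import *
delta(.4305,.149,.022,np.pi/2-.7)"
```

```text
t 24.65 grip pt [0.4309 0.1495 0.0222] shift [-0.0006  0.      0.0002] turn 0.0 tilt [-0. -0. -1.] w 0.423
```

To row units: -0.14 m is -7, -0.1 m is -5.

>>> inch_along(
  increments="0 0 -1 0 0;0 0 -3 0 0;0 0 -5 0 0;0 0 -7 0 0;0 0 -7 0 0;0 0 -7 0 0",
)

```text
time: 25.25
position: [0.4311, 0.1493, 0.3263]
tool_rot: [2.845, 1.321, 0.002]
ft_force: [0.1, -0.1, -1.1]
grip_width: 0.42
grip_force: 9.9
```

```bash
python3 -c "
from h import *
delta(.5525,.33,.163)"
```

```text
t 25.25 grip pt [0.4316 0.1487 0.1628] shift [ 0.2164 -0.0238 -0.0006] turn -0.701 tilt [ 0.003 -0.004 -1.   ] w 0.42
```

>>> inch_along(
  increments="1.5 -0.15 0 -2.8 0;3.75 -0.4 0 -5.6 0;6 -0.65 0 -8.4 0;8 -0.9 0 -11.2 0;10 -1.1 0 -14 0;10.8 -1.2 0 -14 0;10.8 -1.2 0 -14 0;10.8 -1.2 1.5 -14 0;10.8 -1.2 3.5 -14 0;10.8 -1.2 4.75 -14 0;10.8 -1.2 5 -14 0;10.8 -1.2 5 -14 0;10.8 -1.2 5 -14 0",
)

```text
time: 26.55
position: [0.5518, 0.3304, 0.2267]
tool_rot: [-2.221, -2.221, -0.002]
ft_force: [0.3, 1.4, 0.3]
grip_width: 0.421
grip_force: 9.9
```

```bash
python3 - <<'E'
from h import *
p,d=ctrl.get_image('side')
C=cloud('side',d);w=C[np.isfinite(C).all(-1)]
k=w[(abs(w[:,0]-.5525)<.025)&(abs(w[:,1]-.33)<.03)&(w[:,2]>.022)&(w[:,2]<.053)];print(len(k),k.min(0),k.max(0),k.mean(0))
delta(.5525,.33,.038)
E
```

```text
139 [0.52771935 0.31003139 0.04122459] [0.57647242 0.34802429 0.05299309] [0.55303575 0.33268179 0.04814923]
t 26.6 grip pt [0.5523 0.3307 0.0637] shift [-0.0005  0.0005  0.0257] turn -0.0 tilt [ 0.002  0.001 -1.   ] w 0.416
```

>>> inch_along(
  increments="0 0 0.6 0 0;0 0 0.95 0 0;0 0 1.1 0 0;0 0 1.15 0 0;0 0 1.15 0 0;0 0 1.15 0 0",
)

```text
time: 27.2
position: [0.5518, 0.3303, 0.2029]
tool_rot: [2.221, 2.221, 0.0]
ft_force: [-0.7, 0.2, 0.2]
grip_width: 0.413
grip_force: 9.9
```

>>> inch_along(
  increments="0 0 0.05 0 0;0 0 0.05 0 0;0 0 0.05 0 0",
)

```text
time: 27.5
position: [0.5517, 0.3302, 0.2018]
tool_rot: [2.221, 2.221, 0.0]
ft_force: [-0.5, -0.7, -0.2]
grip_width: 0.414
grip_force: 9.9
```

>>> inch_along(
  increments="0 0 0.05 0 0;0 0 0.05 0 0;0 0 0.05 0 0",
)

```text
time: 27.8
position: [0.5517, 0.3303, 0.2017]
tool_rot: [2.221, 2.221, 0.0]
ft_force: [-1.9, -1.6, 4.9]
grip_width: 0.421
grip_force: 10.1
```

Contact; release, rise clear and check from above.

>>> inch_along(
  increments="0 0 0 0 0.46;0 0 0 0 0.5;0 0 0 0 0.65;0 0 0 0 1;0 0 0 0 1;0 0 0 0 1;0 0 -1.5 0 1;0 0 -3.5 0 1;0 0 -5.5 0 1;0 0 -7.5 0 1;0 0 -7.5 0 1;0 -2.5 -7.5 0 1;2.5 -4 -7.5 0 1;5 -5 -7.5 0 1;7.5 -5 -7.5 0 1;10 -6 -7.5 0 1;10 -6 -7.5 0 1;10 -6 -7.5 0 1",
)

```text
time: 29.6
position: [0.4283, 0.5332, 0.35]
tool_rot: [-2.213, -2.227, 0.001]
ft_force: [-0.7, 0.2, -0.3]
grip_width: 1.001
grip_force: 0.0
```

```bash
python3 - <<'E'
from h import *
p,d=ctrl.get_image('top');q,e=ctrl.get_image('side')
a=cv2.resize(p[165:270,220:480,::-1],None,fx=3,fy=3,interpolation=2);b=cv2.resize(q[110:270,230:470,::-1],None,fx=3.25,fy=1.7*1.04,interpolation=2)
cv2.imwrite('pics/f.png',np.vstack([a,b[:280,:780]]))
W=cloud('top',d);w=W[np.isfinite(W).all(-1)]
for nm,x,y,lo,hi in(('mill',.55,.06,.136,.157),('spice',.551,.15,.112,.13),('salt',.552,.24,.08,.1),('tea',.553,.33,.024,.04),('timer',.548,-.054,.045,.07),('honey',.548,.442,.07,.09)):
    k=w[(abs(w[:,0]-x)<.042)&(abs(w[:,1]-y)<.042)&(w[:,2]>lo)&(w[:,2]<hi)];print(nm,len(k),np.round((k.min(0)+k.max(0))/2,4),np.round(k.max(0)-k.min(0),3))
E
```

```text
mill 303 [0.548  0.0595 0.1463] [0.046 0.046 0.021]
spice 210 [0.5511 0.1495 0.1192] [0.038 0.037 0.012]
salt 148 [0.5534 0.239  0.0887] [0.034 0.033 0.014]
tea 73 [0.5513 0.3295 0.0288] [0.036 0.037 0.01 ]
timer 449 [ 0.5475 -0.0537  0.0563] [0.052 0.062 0.023]
honey 455 [0.5482 0.4427 0.0786] [0.058 0.06  0.016]
```

View pics/f.png

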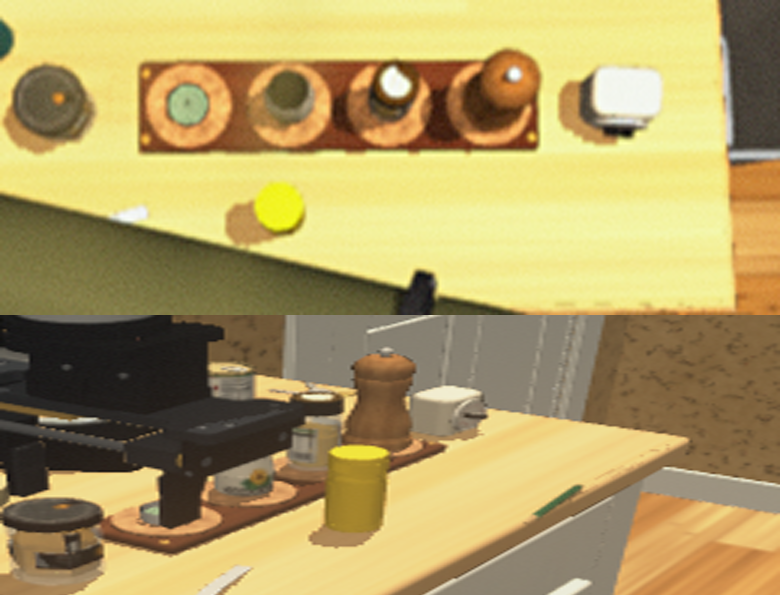

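The tea light (188,105), salt shaker (290,95), spice jar (390,90) and mill (505,85) are upright and within about 3 mm of their coaster centres. The timer and honey jar haven't moved, and the gripper is clear of everything.

```bash
python3 -c "
from bench import ctrl
print(ctrl.close_job())"
```

```text
the job is handed in; nothing more can be done
None
```

The job is done and handed in at about 30 s: the pepper mill, spice jar, salt shaker and tea light stand upright on coasters 1 to 4, tallest at the timer end, each within about 3 mm of centre, with the timer and honey jar unmoved.

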